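# Knock out and tray housing shells open side down

### The arm

A 6-joint arm with a two-finger parallel gripper is mounted at the origin on the work surface. World frame = base frame: x ahead of the robot, y to its left, z up, the work surface at z = 0. Lengths are in mm, angles in degrees, forces in N, time in s.
With the tool pointing down it reaches from about 300 to 850 mm from the base axis. Payload 4.2 kg.
Tool frame: the origin (TCP) lies on the centre line of the jaws, within the pads' length; the fingertips stand env.nose_length ahead of it and the grasp point (between the pads) lies 2 mm behind it (env.nose_length is the distance from the TCP to the fingertips, in mm); z points along the fingers, y is the direction in which the jaws open and shut (so a half turn about z gives the same grasp; the last joint's range is limited). The gripper opens to 91 mm and grips with 3 to 60 N. Pads are 32 mm wide; open, the fingers measure 118 mm over their backs; the gripper's body (76 mm by 178 mm) begins 60 mm behind the grasp point.
Start: joints at [-69.958, 18.312, 89.639, -0, 72.044, -1.146], TCP at [207.825, -536.144, 230.976] pointing down, gripper open.
Joint ranges: [-177.97, 177.97], [-48.28, 115.42], [12.27, 149.76], [-77.06, 257.06], [2.81, 150.46], [-146.56, 146.56]. Speed limits (degrees/s): [147.25, 147.25, 180, 180, 180, 180].

### API

Orientations are given as [roll, pitch, yaw] about the fixed x, y, z axes, in that order (R = Rz(yaw) Ry(pitch) Rx(roll)).
In Python, from workcell import env gives the robot as it stands. The module is installed in compiled form; this text tells all that it offers.
- The arm moves only by the tool jog_arm, never from a script. Its argument "deltas" is a list that holds one entry, the list of rows, each a list of 5 numbers: the shift along the tool's x, y, z in m, then the turn about the tool's z in degrees, then the finger opening in m, from 0 to 0.0912. A call has 1 to 20 rows; each row is the pose to reach, as a shift and turn from the pose commanded when the call began, along the tool's axes at that moment; what a row does not reach only later rows make up. A row lasts 1/12 s, in which the tool goes at most 41.7 mm and 7.16 degrees, less where a joint would pass 70% of its speed; a pose out of reach is approached as far as the arm can. A call with a gripper value outside its range is refused whole. The fingers move at their own pace and stop on an object; "grip_force" is the grip in N (left out, the last holds). Time passes only in rows, so rows that repeat a pose let the fingers close. It gives the time, the measured TCP pose, the force and the opening at its end, in the units of the state.
- env.state(): the state, without advancing time (a new reading comes with each control period).
- env.grab_frame(name): name is "scene" or "top" or "wrist"; returns the picture (400x640x3 uint8, red, green, blue); there is no depth.
- env.camera_params(name): a dict with "fx", "fy", "cx", "cy" (pixels), "xyz" and "orientation" of the camera in the world. Camera axes: x right, y down, z forward; pixel columns grow to the right and rows downward; lengths in mm; the calibration is good to about 2 mm. A picture is of the moment at which its call begins: read the wrist's pose just before it. camera_params takes no time and is no camera call; for the wrist camera it gives the pose at the moment of the call.
- env.job_done(): hands the job in, once; it reports no verdict.
Trained networks look in the newest picture that a camera, given by its name, has taken for a name from the list of things; names that differ only in an ending like _2 or _b are one class to them, and where a whole thing is asked for, a point or a joint stands for the part that bears it (a point fixed in the world has none). Each returns a list of dicts, best first, with "conf" (0 to 1); they miss things now and then, are a little off and sometimes report something else, mostly with a low value. They report only what shows in the picture. A call takes as long as a camera call. They do not tell look-alikes from the thing itself.
- env.look_for(camera, label): "xyz" ([x, y, z] in mm, in world coordinates, good to about 4 mm: the middle of the surface that is visible of it).
The state is a dict: "time_s": time; "qpos": joint angles; "qvel": joint speeds; "effort": joint torques, N m; "ee_pos": TCP position; "ee_rot": TCP orientation; "force": force on the tool from outside, world axes, zero at the start; "torque": the same for the moment, N m; "gripper_width": finger opening in mm.
Only numpy, scipy, OpenCV 4.12 (cv2) and the standard library are available. Lean on these libraries where they do the work, as an engineer would, in place of code of your own. Each camera call takes 0.05 s, during which the arm holds its last target.

### The job

Lift the knock-out handle beside the nest all the way up to push the shell that is stuck in it up out of its pocket, then lay both aluminium housing shells, that one and the one on the bench, in the two pockets of the grey tray: each fully seated, open face down, with its tab in the pocket's notch. Leave the grinder, the screwdriver and the tape roll where they are.

Things in the scene. Friction and masses are not known exactly. Their poses are not given: they have to be found in the camera images.
- stuck_shell (a point): the stuck die-cast housing half-shell, a trough 90 (x) x 56 (y) x 44 mm (z), about 0.22 kg; flat parallel sides at y = +/-28 up to 32 mm from the open face, sloped above. Point: centre, 22 mm from the open face. +z out of the slotted closed back, -z out of the open face; the -x end has the tab. Starts standing in the nest: tab up, 3 mm below the rim, open face to the nest's +x.
- stuck_tab (a point): stuck shell's tab, 16 (y) x 8 mm (z) and projecting 8 mm: middle of its outer end, 53 mm from the shell's centre in x, 7 mm from the open face
- loose_shell (a point): the loose die-cast housing half-shell, a trough 90 (x) x 56 (y) x 44 mm (z), about 0.22 kg; flat parallel sides at y = +/-28 up to 32 mm from the open face, sloped above. Point: centre, 22 mm from the open face. +z out of the slotted closed back, -z out of the open face; the -x end has the tab. Starts on the bench, open face down, turned any way.
- loose_tab (a point): loose shell's tab, 16 (y) x 8 mm (z) and projecting 8 mm: middle of its outer end, 53 mm from the shell's centre in x, 7 mm from the open face
- nest_mouth (a point): centre of the open top of the nest, a grey block 79 mm (x) by 83 mm (y) and 116 mm high, fixed to the bench; its upright pocket is 47 mm (x) by 59 mm (y), its floor 15 mm above the bench with a hole for the knock-out rod. +y points to the knock-out handle, +x roughly towards the robot.
- handle (a point): centre of the knock-out handle: a black bar 64 mm long (x), 16 mm wide (y), 20 mm high (z) on top of an upright 12 mm rod, 100 mm from the nest's centre on its +y side, bar along the nest's x; at the start its centre is 85 mm above the bench
- knockout (a joint): height of the knock-out rod and its handle: 0 at rest, slides straight up to a stop at 0.070 m; needs about 10 N, stays where it is left; raises the stuck shell by the same amount
- pocket_a (a point): first pocket of the grey tray (fixed, 122 x 174 x 16 mm): centre of its floor, 4 mm above the bench, z up, -x towards the notched end. 96 x 62 mm inside, walls 12 mm high, long sides open over the middle 56 mm. A seated shell's axes lie along the pocket's, its centre 22 mm above the floor. Notch 25 mm wide.
- pocket_b (a point): second pocket of the grey tray (fixed, 122 x 174 x 16 mm): centre of its floor, 4 mm above the bench, z up, -x towards the notched end. 96 x 62 mm inside, walls 12 mm high, long sides open over the middle 56 mm. A seated shell's axes lie along the pocket's, its centre 22 mm above the floor. 88 mm from the first in y.
- grinder: bystander: hand grinder, 250 mm long and 72 mm high, origin under its middle, at the bench's far side
- driver: bystander: screwdriver lying on the bench
- tape: bystander: empty tape roll, 90 mm across, 48 mm high, origin at the centre of its underside
Things that resemble listed ones, but are neither listed nor needed, are in the scene too. Leave any purple look-alike of the part that bears loose_shell alone. Leave any orange look-alike of the part that bears stuck_shell alone.

How it is judged (in metres and radians):
On the way:
1. the knock-out rod has been raised by more than 50 mm and has pushed the stuck shell up in the nest (value of joint knockout above 0.05 m and z of stuck_shell in the frame of nest_mouth above -0.012 m), for 0.1 s.
At the end, for the whole second after the job is handed in: each shell lies at rest in a tray pocket of its own: centre within 6 mm of the pocket's middle, open face down (tilt under 0.06 rad) and on the floor within 3.5 mm, tab at the notched end (((horizontal distance between stuck_shell and pocket_a below 0.006 m and z of stuck_shell in the frame of pocket_a between 0.018 and 0.0255 m and x of stuck_tab in the frame of pocket_a below -0.045 m and angle between stuck_shell's own z axis and vertical below 0.06 rad) or (horizontal distance between stuck_shell and pocket_b below 0.006 m and z of stuck_shell in the frame of pocket_b between 0.018 and 0.0255 m and x of stuck_tab in the frame of pocket_b below -0.045 m and angle between stuck_shell's own z axis and vertical below 0.06 rad)) and linear speed of each of stuck, loose below 0.02 m/s and angular speed of each of stuck, loose below 0.2 rad/s and ((horizontal distance between loose_shell and pocket_a below 0.006 m and z of loose_shell in the frame of pocket_a between 0.018 and 0.0255 m and x of loose_tab in the frame of pocket_a below -0.045 m and angle between loose_shell's own z axis and vertical below 0.06 rad) or (horizontal distance between loose_shell and pocket_b below 0.006 m and z of loose_shell in the frame of pocket_b between 0.018 and 0.0255 m and x of loose_tab in the frame of pocket_b below -0.045 m and angle between loose_shell's own z axis and vertical below 0.06 rad))); the robot touches nothing.
It fails at once if a bystander (grinder, screwdriver or tape roll) is moved by more than 30 mm (distance of any of grinder, driver, tape from where it was at the start of the episode above 0.03 m).
It also fails if it takes over 69 s, if anything falls off the work surface, if the arm or the gripper's body presses on something with over 40 N, if the wrist force passes 120 N, or if a joint passes its speed limit or range.

## Working session

There is one attempt and no reset: what is moved stays moved. The work goes in short steps, Python scripts to look and compute and a tool call to move; the robot and the scene stay as the last step left them, time stands still between calls to the robot, and variables do not carry over. Pictures are saved under pics/ and viewed, and the job is handed in when it is done.

Besides the shell and the picture viewer there is one more tool, called by a JSON object that holds its "api" and its "payload". jog_arm: Moves the arm, as the interface text tells. Its arguments: {"type":"object","properties":{"deltas":{"type":"array"},"grip_force":{"type":"number"}},"required":["deltas"]}

```bash
mkdir -p pics; ls
python3 - <<'E'
from workcell import env
import cv2
print(env.state()); print(env.nose_length)
for n in ("scene","top","wrist"):
    f=env.grab_frame(n); cv2.imwrite(f"pics/{n}0.png",f[:,:,::-1]); print(n,env.camera_params(n))
E
```

```text
pics
{'time_s': 0.0, 'qpos': array([-6.99595995e+01,  1.83537833e+01,  8.97055657e+01,  2.40506190e-03,
        7.20440388e+01, -1.14798444e+00]), 'qvel': array([ 0.05233869,  0.0343956 , -0.02516599,  0.12862045, -0.0198783 ,
        0.0437082 ]), 'effort': array([ 1.31067907e-03, -4.12454760e+01, -2.31971633e+01,  7.29141897e-02,
        4.56155010e-02, -1.34737538e-04]), 'ee_pos': array([ 207.65869265, -535.69238122,  230.1044747 ]), 'ee_rot': array([-1.79896679e+02, -4.35747034e-03,  2.11876375e+01]), 'force': array([-0.08053284, -0.46100022, -0.85951649]), 'torque': array([-0.02872379,  0.00258623,  0.00100828]), 'gripper_width': 91.28235907892056}
17.0
scene {'fx': 466.92411043539204, 'fy': 466.92411043539204, 'cx': 325.7094530725962, 'cy': 195.21949005579927, 'xyz': array([1447.53778211,  250.13468249, 1019.44832927]), 'orientation': array([-133.19519088,    1.05513559,  109.44639349])}
top {'fx': 403.37313189006665, 'fy': 403.37313189006665, 'cx': 318.8518569909435, 'cy': 201.35484584881257, 'xyz': array([ 473.79813901,  -76.3447906 , 1249.00764606]), 'orientation': array([-176.67095401,   -0.31583311,  -90.81145558])}
wrist {'fx': 339.0579537560296, 'fy': 339.0579537560296, 'cx': 316.7445388412824, 'cy': 200.35681490250462, 'xyz': array([ 280.10068468, -507.91253497,  384.56806593]), 'orientation': array([ 1.64025648e+02,  8.61310892e-02, -6.88825050e+01])}
```

View pics/scene0.png

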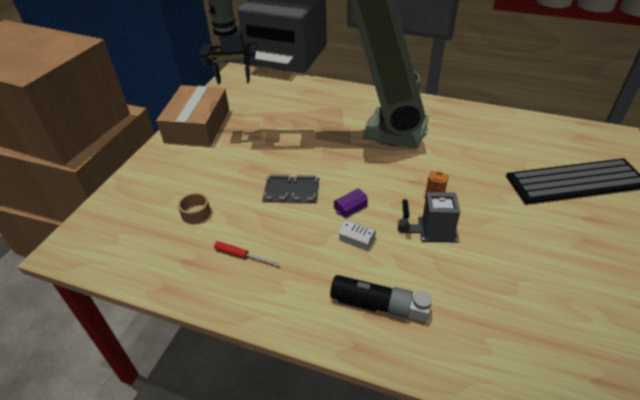

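View pics/top0.png

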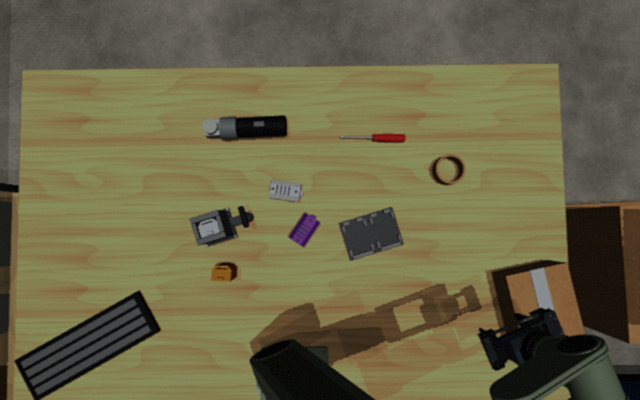

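Run:
```python
from workcell import env
for c in ("top","scene"):
  for l in ("stuck_shell","stuck_tab","loose_shell","loose_tab","nest_mouth","handle","pocket_a","grinder","driver","tape"):
    try: print(c,l,[(r['xyz'].round(0) if hasattr(r['xyz'],'round') else r['xyz'],round(float(r['conf']),2)) for r in env.look_for(c,l)])
    except Exception as e: print(c,l,e)
print(env.state()['time_s'])
```

```text
top stuck_shell [([342.4, 196.9, 89.2], 0.79), ([442.0, -235.1, 3.7], 0.36)]
top stuck_tab [([470.8, 230.1, 103.3], 0.86), ([336.6, 190.8, 90.7], 0.74)]
top loose_shell [([459.5, -35.5, 40.4], 0.73), ([574.4, 16.7, 42.5], 0.6)]
top loose_tab [([573.4, 22.9, 45.1], 0.65), ([460.8, -37.3, 43.1], 0.61)]
top nest_mouth [([477.5, 199.1, 97.3], 0.67)]
top handle []
top pocket_a [([439.9, -236.8, -1.9], 0.63)]
top grinder [([763.3, 141.3, 61.3], 0.61)]
top driver [([740.6, -282.5, 23.6], 0.76)]
top tape []
scene stuck_shell [([352.6, 202.1, 84.6], 0.91), ([466.8, 230.2, 103.3], 0.57), ([601.5, 29.6, 42.9], 0.16)]
scene stuck_tab [([466.8, 229.7, 108.0], 0.58), ([353.4, 199.8, 80.8], 0.58), ([746.9, -284.7, 20.1], 0.47)]
scene loose_shell [([474.6, -34.5, 31.4], 0.94), ([596.6, 21.7, 39.0], 0.73)]
scene loose_tab [([473.9, -27.8, 34.8], 0.88), ([600.7, 26.9, 40.1], 0.55)]
scene nest_mouth [([500.0, 218.0, 63.2], 0.69), ([443.4, -242.2, 3.0], 0.41)]
scene handle []
scene pocket_a [([444.3, -239.1, 2.3], 0.8)]
scene grinder [([792.8, 140.7, 58.4], 0.73)]
scene driver [([438.1, -243.6, 4.4], 0.65), ([744.1, -285.3, 17.9], 0.6)]
scene tape [([638.8, -477.9, 29.4], 0.64)]
1.15
```

The top view shows the nest at (212,227), the handle at (243,216) and the tray at (371,233). The loose shell is silver at (286,190). The purple look-alike is at (304,230) and the orange one at (224,271). I'll enlarge this before moving.

Run:
```python
import cv2
t=cv2.imread("pics/top0.png")[165:290,180:420]; cv2.imwrite("pics/topc.png",cv2.resize(t,None,fx=3.3,fy=3.3,interpolation=cv2.INTER_CUBIC))
t=cv2.imread("pics/scene0.png")[160:260,250:480]; cv2.imwrite("pics/scc.png",cv2.resize(t,None,fx=3.4,fy=3.4,interpolation=cv2.INTER_CUBIC))
```

```text
(no output)
```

View pics/topc.png

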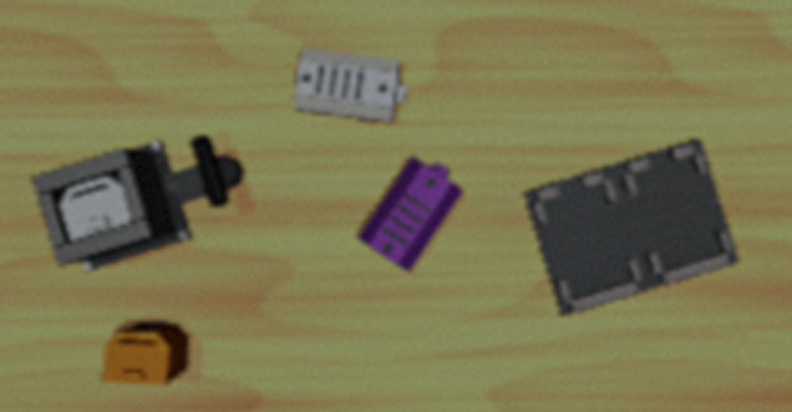

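View pics/scc.png

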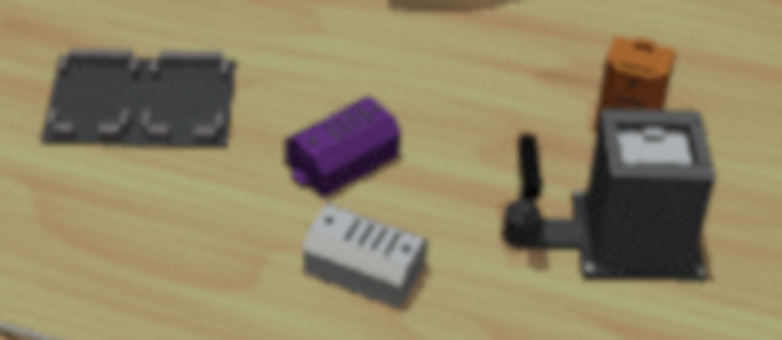

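```bash
cat > h.py <<'E'
from workcell import env
import numpy as np, cv2
from scipy.spatial.transform import Rotation as R
def rot(o): return R.from_euler('xyz',o,degrees=True).as_matrix()
def delta(x,y,z,yaw,frm=None):
    s=env.state(); p=s['ee_pos']; Y=s['ee_rot'][2]
    if frm is not None: p=np.array(frm[:3]);Y=frm[3]
    a=np.radians(Y); d=np.array([x,y,z])-p
    t=(Y-yaw+180)%360-180
    print('delta m', np.round([(np.cos(a)*d[0]+np.sin(a)*d[1])/1e3,(np.sin(a)*d[0]-np.cos(a)*d[1])/1e3,-d[2]/1e3],4),'turn',round(t,2),'| q6',s['qpos'][5].round(1),'->',round(90+np.degrees(np.arctan2(y,x))-(Y-t),1))
def back(cam,u,v,z,cp=None):
    c=cp or env.camera_params(cam); M=rot(c['orientation'])
    r=M@np.array([(u-c['cx'])/c['fx'],(v-c['cy'])/c['fy'],1]); 
    return c['xyz']+r*((z-c['xyz'][2])/r[2])
def proj(cam,P,cp=None):
    c=cp or env.camera_params(cam); M=rot(c['orientation'])
    q=M.T@(np.array(P)-c['xyz']); return np.array([c['fx']*q[0]/q[2]+c['cx'],c['fy']*q[1]/q[2]+c['cy']])
def snap(cam,name,crop=None,k=1):
    c=env.camera_params(cam); f=env.grab_frame(cam)[:,:,::-1].copy()
    cv2.imwrite(f"pics/{name}_raw.png",f); import pickle; pickle.dump(c,open(f"pics/{name}.pkl","wb"))
    if crop: f=f[crop[1]:crop[3],crop[0]:crop[2]]
    f=cv2.resize(f,None,fx=k,fy=k,interpolation=cv2.INTER_CUBIC); cv2.imwrite(f"pics/{name}.png",f); return c
E
python3 - <<'E'
from h import *
print(back('top',286,190,44), back('top',371,233,4))
delta(575,20,230,84)
E
```

```text
[579.22666942  13.95374494  44.        ] [ 446.27276849 -243.44816089    4.        ]
delta m [ 0.5434 -0.3859  0.001 ] turn -62.81 | q6 -1.1 -> 8.0
```

Run:
```python
from h import *
delta(445,-240,240,84)
```

```text
delta m [ 0.3282 -0.1904 -0.009 ] turn -62.81 | q6 -1.1 -> -22.3
```

{"api": "jog_arm", "payload": {"deltas": [[[0.033, -0.019, -0.002, -6.3, 0.09], [0.066, -0.038, -0.003, -12.6, 0.09], [0.1, -0.057, -0.004, -18.9, 0.09], [0.131, -0.076, -0.005, -25, 0.09], [0.164, -0.095, -0.006, -31.4, 0.09], [0.197, -0.114, -0.007, -37.7, 0.09], [0.23, -0.133, -0.008, -44, 0.09], [0.263, -0.152, -0.009, -50.3, 0.09], [0.295, -0.171, -0.009, -56.6, 0.09], [0.328, -0.19, -0.009, -62.8, 0.09], [0.328, -0.19, -0.009, -62.8, 0.09], [0.328, -0.19, -0.009, -62.8, 0.09], [0.328, -0.19, -0.009, -62.8, 0.09]]]}}

```text
time_s: 2.23
ee_pos: [444.8, -240.6, 239.9]
ee_rot: [-180.0, 0.0, 84.0]
force: [0.3, 0.7, -0.5]
gripper_width: 90.4
```

Run:
```python
from h import *
s=env.state();print(s['time_s'],s['ee_pos'],s['ee_rot'],s['qvel'].round(2))
snap('wrist','w1')
```

```text
2.2333 [ 444.78973648 -240.55499388  239.92510327] [-1.79979640e+02  3.12060210e-02  8.39832964e+01] [-1.58 -0.2   0.11 -0.1   0.02 -0.11]
```

View pics/w1.png

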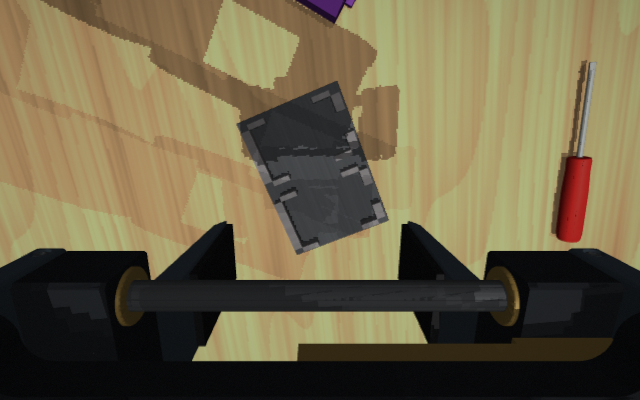

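Run:
```python
import cv2
f=cv2.imread("pics/w1_raw.png")[70:265,225:400]; f=cv2.convertScaleAbs(cv2.resize(f,None,fx=3,fy=3,interpolation=cv2.INTER_CUBIC),alpha=1.7); cv2.imwrite("pics/w1c.png",f)
```

```text
(no output)
```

View pics/w1c.png

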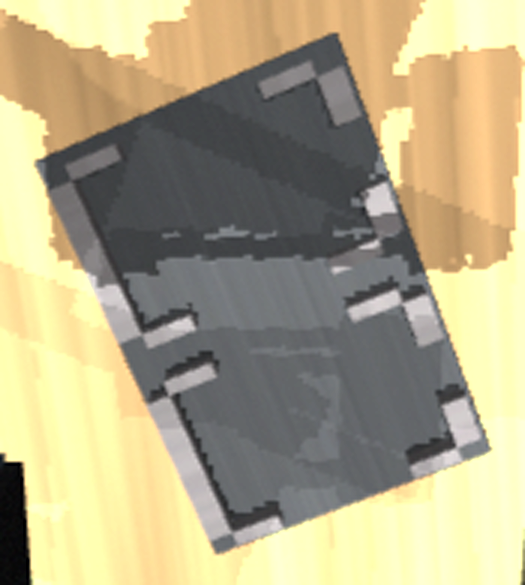

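Run:
```python
from h import *
import pickle
from scipy.optimize import least_squares
c=pickle.load(open('pics/w1.pkl','rb'))
uv=np.array([(38,160),(338,33),(490,448),(215,552)])/3+[225,70]
W=np.array([back('wrist',u,v,4,c) for u,v in uv]); print(W.round(1)); print([np.linalg.norm(W[i]-W[(i+1)%4]).round(1) for i in range(4)])
# local: pocket x (+) = unnotched. TL:+x ; image TR,BR notched
L=np.array([(61,-87),(-61,-87),(-61,87),(61,87)])
for z in (0,2,4):
  best=None
  for sg in (1,-1):
    def f(p):
        a=p[2]; M=np.array([[np.cos(a),-np.sin(a)],[np.sin(a),np.cos(a)]]); Q=(M@(L*[1,sg]).T).T+p[:2]
        return np.concatenate([proj('wrist',[q[0],q[1],z],c)-u for q,u in zip(Q,uv)])
    r=least_squares(f,[445,-240,np.radians(196)]); 
    print(z,sg,r.x[:2],np.degrees(r.x[2]),r.cost,r.fun.round(1))
```

```text
[[ 361.8 -175.3    4. ]
 [ 477.6 -142.5    4. ]
 [ 524.7 -307.3    4. ]
 [ 408.2 -341.2    4. ]]
[np.float64(120.3), np.float64(171.5), np.float64(121.3), np.float64(172.2)]
0 1 [ 443.00481929 -242.41479285] 195.85825814844824 0.22225847680846963 [-0.3 -0.   0.  -0.2  0.   0.5  0.2 -0.2]
0 -1 [ 440.60592198 -248.09357752] 17.065676060275287 21341.2176973154 [  96.4  -37.3 -102.5   49.3  -91.    39.1   91.1  -31.1]
2 1 [ 443.05610964 -242.12595473] 195.8567274449322 0.8907490005157369 [-0.7 -0.2  0.2 -0.6  0.4  0.8  0.2  0.3]
2 -1 [ 440.65775459 -247.80382641] 17.065760338151936 21449.70594508069 [  96.5  -37.7 -102.9   49.2  -91.1   39.6   91.4  -30.8]
4 1 [ 443.10738636 -241.83798912] 195.85516835168582 2.392368141233221 [-1.1 -0.4  0.3 -1.   0.8  1.1  0.1  0.7]
4 -1 [ 440.70957267 -247.51494082] 17.062374286339413 21560.1115383131 [  96.6  -38.1 -103.3   49.   -91.2   40.1   91.8  -30.5]
```

Run:
```python
from h import *
import pickle
c=pickle.load(open('pics/w1.pkl','rb'))
f=cv2.imread("pics/w1_raw.png")
k=4; o=np.array([225,70])
g=cv2.convertScaleAbs(cv2.resize(f[70:215,225:400],None,fx=k,fy=k,interpolation=cv2.INTER_CUBIC),alpha=1.7)
g=cv2.convertScaleAbs(cv2.resize(f[70:265,225:400],None,fx=3,fy=3,interpolation=cv2.INTER_CUBIC),alpha=1.7);k=3
a=np.radians(195.86);M=np.array([[np.cos(a),-np.sin(a)],[np.sin(a),np.cos(a)]])
for s in (-44,44):
  for z,col in ((16,(0,255,0)),(4,(0,0,255))):
    P=[(48,s-31),(48,s+31),(-48,s+31),(-48,s-31)]
    pts=[((proj('wrist',[*(M@np.array(p)+[443,-242.2]),z],c)-o+0.5)*k).astype(int) for p in P]
    cv2.polylines(g,[np.array(pts)],True,col,1)
cv2.imwrite("pics/w1o.png",g)
```

```text
(no output)
```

View pics/w1o.png

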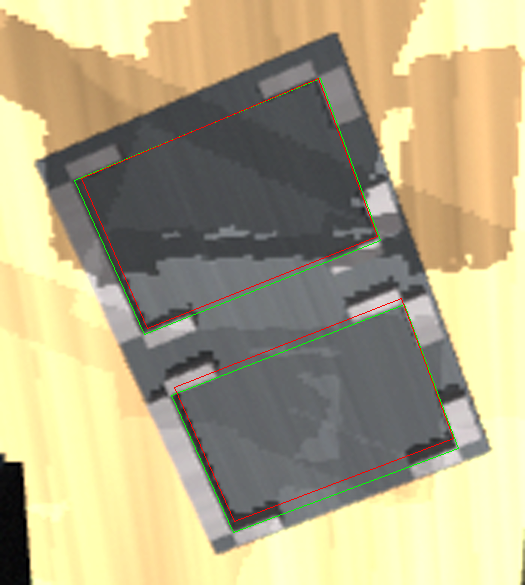

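The overlay matches the tray walls, with both notches on the far (+x) side. Next I'll look at the loose shell.

Run:
```python
from h import *
delta(575,0,200,84)
```

```text
delta m [0.2535 0.1043 0.0399] turn -0.08 | q6 -23.7 -> 6.0
```

{"api": "jog_arm", "payload": {"deltas": [[[0.036, 0.015, 0.006, 0, 0.09], [0.072, 0.03, 0.012, 0, 0.09], [0.109, 0.045, 0.018, 0, 0.09], [0.145, 0.06, 0.024, 0, 0.09], [0.181, 0.075, 0.03, 0, 0.09], [0.217, 0.09, 0.036, 0, 0.09], [0.253, 0.104, 0.04, 0, 0.09], [0.253, 0.104, 0.04, 0, 0.09], [0.253, 0.104, 0.04, 0, 0.09]]]}}

```text
time_s: 3.03
ee_pos: [575.1, 0.2, 199.3]
ee_rot: [-179.9, 0.0, 84.0]
force: [-0.1, -0.3, 0.3]
gripper_width: 90.1
```

Run:
```python
from h import *
s=env.state();print(s['time_s'],s['ee_pos'],s['ee_rot'],s['qvel'].round(2))
snap('wrist','w2')
f=cv2.imread("pics/w2_raw.png"); print(env.look_for('wrist','loose_shell'),env.look_for('wrist','loose_tab'))
```

```text
3.0333 [5.75120929e+02 1.93044660e-01 1.99273298e+02] [-1.79934715e+02  3.89373226e-02  8.40246926e+01] [-2.54 -1.3   1.14 -0.81  0.36 -0.25]
[{'xyz': [458.8, -26.2, 38.0], 'conf': 0.93}, {'xyz': [574.3, 23.5, 48.0], 'conf': 0.65}, {'xyz': [499.9, 130.1, 96.3], 'conf': 0.44}] [{'xyz': [459.2, -21.6, 38.0], 'conf': 0.88}, {'xyz': [581.3, 22.0, 44.7], 'conf': 0.83}]
```

View pics/w2.png

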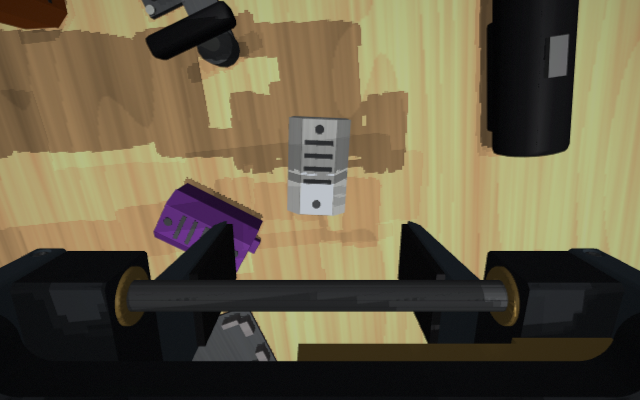

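Run:
```python
import cv2
f=cv2.imread("pics/w2_raw.png")[105:235,265:375]; f=cv2.resize(f,None,fx=4.5,fy=4.5,interpolation=cv2.INTER_CUBIC); cv2.imwrite("pics/w2c.png",f)
```

```text
(no output)
```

View pics/w2c.png

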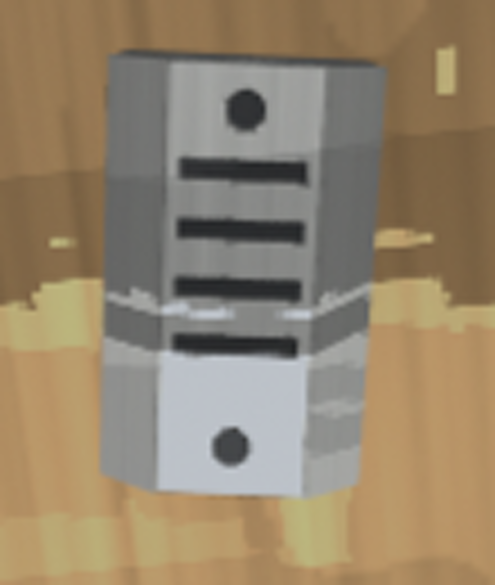

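Run:
```python
from h import *
import pickle
c=pickle.load(open('pics/w2.pkl','rb'))
T=np.array([(170,62),(325,66),(302,496),(158,489)])/4.5+[265,105]
S=np.array([(108,54),(385,67),(358,485),(102,475)])/4.5+[265,105]
for A,z in ((T,44),(S,32)):
  W=np.array([back('wrist',u,v,z,c) for u,v in A]); print(W.round(1)); m=W.mean(0); e1=(W[0]+W[1])/2-(W[2]+W[3])/2
  print(z,m.round(1),'len',np.linalg.norm(e1).round(1),'head',np.degrees(np.arctan2(e1[1],e1[0])).round(2),'wid',np.linalg.norm(W[0]-W[1]).round(1),np.linalg.norm(W[3]-W[2]).round(1))
```

```text
[[569.   65.7  44. ]
 [599.4  61.7  44. ]
 [586.5 -26.9  44. ]
 [556.1 -22.1  44. ]]
44 [577.8  19.6  44. ] len 89.1 head 81.71 wid 30.6 30.8
[[556.   68.2  32. ]
 [612.2  59.6  32. ]
 [599.2 -29.7  32. ]
 [543.1 -21.4  32. ]]
32 [577.7  19.2  32. ] len 90.4 head 81.78 wid 56.8 56.7
```

Run:
```python
from h import *
delta(577.7,19.3,24,81.75)
```

```text
delta m [0.0212 0.001  0.1761] turn 2.09 | q6 4.9 -> 10.2
```

{"api": "jog_arm", "payload": {"deltas": [[[0.01, 0.0005, 0.03, 1, 0.09], [0.02, 0.001, 0.065, 2.1, 0.09], [0.021, 0.001, 0.1, 2.1, 0.09], [0.021, 0.001, 0.13, 2.1, 0.09], [0.021, 0.001, 0.155, 2.1, 0.09], [0.021, 0.001, 0.17, 2.1, 0.09], [0.021, 0.001, 0.176, 2.1, 0.09], [0.021, 0.001, 0.176, 2.1, 0.09], [0.021, 0.001, 0.176, 2.1, 0.05], [0.021, 0.001, 0.176, 2.1, 0.03], [0.021, 0.001, 0.176, 2.1, 0.03], [0.021, 0.001, 0.176, 2.1, 0.03], [0.021, 0.001, 0.176, 2.1, 0.03], [0.021, 0.001, 0.176, 2.1, 0.03], [0.021, 0.001, 0.176, 2.1, 0.03]]], "grip_force": 25}}

```text
time_s: 4.43
ee_pos: [578.2, 21.1, 24.6]
ee_rot: [180.0, 0.0, 81.9]
force: [-1.3, -0.1, 5.3]
gripper_width: 55.9
```

Run:
```python
from h import *
s=env.state();print(s['time_s'],s['ee_pos'],s['ee_rot'],s['force'],s['gripper_width'])
snap('wrist','w3')
```

```text
4.4333 [578.2419168   21.08655854  24.62045435] [1.79964153e+02 1.45406428e-03 8.18894239e+01] [-1.33810292 -0.05037755  5.34302213] 55.88371530155756
```

View pics/w3.png

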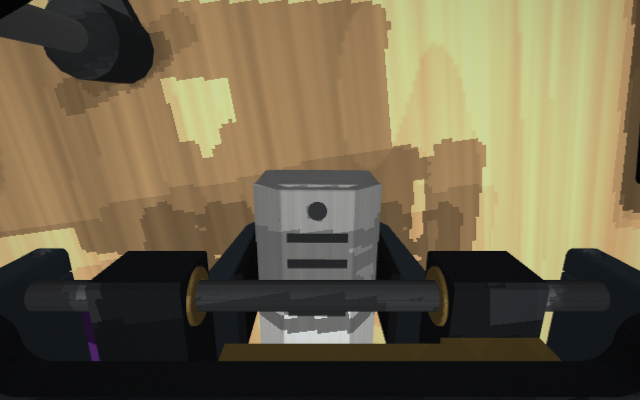

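Run:
```python
from h import *
import pickle
c=pickle.load(open('pics/w3.pkl','rb'))
s=env.state();p=s['ee_pos'];a=np.radians(s['ee_rot'][2])
for u,v,z in ((317,185,44),(317,184,44),(317,171,0)):
  d=back('wrist',u,v,z,c)-p; print(u,v,d@[np.cos(a),np.sin(a),0], d@[np.sin(a),-np.cos(a),0])
Y=195.86
for n,(x,y) in dict(A=(431.0,-199.9)).items():
  delta(x,y,24+4,Y)
```

```text
317 185 45.66082790778211 -0.14261077316070445
317 184 46.0797012706526 -0.14218192732269677
317 171 42.908785929302354 -0.11331612245030297
delta m [-0.2396 -0.1146 -0.0034] turn -113.97 | q6 9.1 -> -130.7
```

Run:
```python
from h import *
delta(430.1,-200.1,28,195.86)
```

```text
delta m [-0.2399 -0.1155 -0.0034] turn -113.97 | q6 9.1 -> -130.8
```

{"api": "jog_arm", "payload": {"deltas": [[[0, 0, -0.03, 0, 0.03], [0, 0, -0.07, 0, 0.03], [-0.01, -0.005, -0.085, -7, 0.03], [-0.025, -0.012, -0.085, -14, 0.03], [-0.043, -0.02, -0.085, -21, 0.03], [-0.062, -0.029, -0.085, -28, 0.03], [-0.081, -0.038, -0.085, -35, 0.03], [-0.1, -0.047, -0.085, -42, 0.03], [-0.119, -0.056, -0.085, -49, 0.03], [-0.138, -0.065, -0.085, -56, 0.03], [-0.157, -0.074, -0.085, -63, 0.03], [-0.176, -0.083, -0.085, -70, 0.03], [-0.195, -0.092, -0.085, -77, 0.03], [-0.214, -0.102, -0.085, -84, 0.03], [-0.228, -0.109, -0.08, -91, 0.03], [-0.236, -0.113, -0.075, -98, 0.03], [-0.239, -0.1155, -0.07, -105, 0.03], [-0.2397, -0.1155, -0.065, -112, 0.03], [-0.2397, -0.1155, -0.06, -114, 0.03], [-0.2397, -0.1155, -0.06, -114, 0.03]]]}}

```text
time_s: 6.15
ee_pos: [428.8, -199.6, 82.6]
ee_rot: [179.9, -0.1, -164.1]
force: [-0.1, 0.1, -2.8]
gripper_width: 55.8
```

Run:
```python
from h import *
s=env.state();print(s['time_s'],s['ee_pos'],s['ee_rot'],s['force'],s['gripper_width'])
snap('wrist','w4'); 
delta(430.1,-200.1,28,195.86)
```

```text
6.15 [ 428.82359881 -199.55734229   82.60500489] [ 1.79885230e+02 -1.31819101e-01 -1.64097218e+02] [-0.11855247  0.08067749 -2.82870204] 55.771290812320274
delta m [-0.0007 -0.0007  0.0551] turn -0.03 | q6 -132.2 -> 229.2
```

View pics/w4.png

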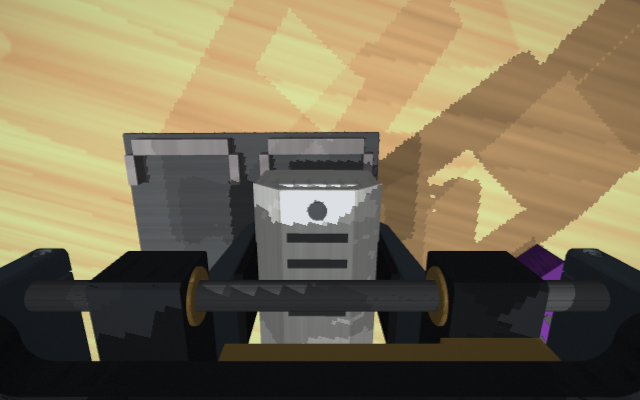

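{"api": "jog_arm", "payload": {"deltas": [[[-0.0007, -0.0007, 0.015, 0, 0.03], [-0.0007, -0.0007, 0.028, 0, 0.03], [-0.0007, -0.0007, 0.036, 0, 0.03], [-0.0007, -0.0007, 0.041, 0, 0.03], [-0.0007, -0.0007, 0.045, 0, 0.03], [-0.0007, -0.0007, 0.049, 0, 0.03], [-0.0007, -0.0007, 0.052, 0, 0.03], [-0.0007, -0.0007, 0.052, 0, 0.03]]]}}

```text
time_s: 6.87
ee_pos: [430.7, -200.4, 31.7]
ee_rot: [180.0, -0.0, -164.1]
force: [-0.1, 0.1, -1.6]
gripper_width: 55.9
```

Run:
```python
from h import *
s=env.state();print(s['time_s'],s['ee_pos'],s['ee_rot'],s['force'],s['torque'],s['gripper_width'])
snap('wrist','w5');
```

```text
6.8667 [ 430.7085001  -200.37772687   31.68819308] [ 1.79988381e+02 -1.84529819e-02 -1.64116566e+02] [-0.06535701  0.14792307 -1.57638322] [ 0.13997242 -0.17943864 -0.01169766] 55.90807063957727
```

View pics/w5.png

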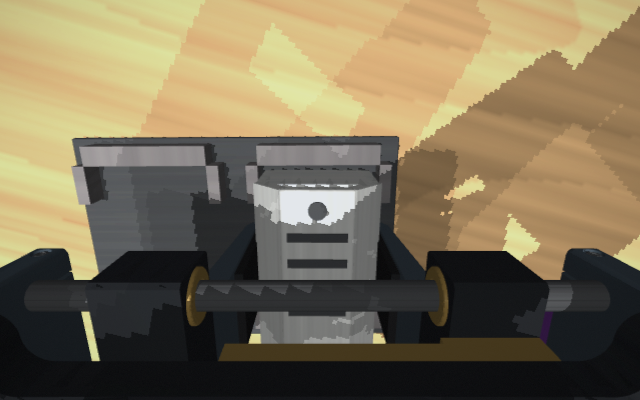

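{"api": "jog_arm", "payload": {"deltas": [[[0, 0, 0.0015, 0, 0.03], [0, 0, 0.003, 0, 0.03], [0, 0, 0.003, 0, 0.03], [0, 0, 0.003, 0, 0.066], [0, 0, 0.003, 0, 0.066], [0, 0, 0.003, 0, 0.066], [0, 0, 0.003, 0, 0.066], [0, 0, -0.02, 0, 0.066], [0, 0, -0.06, 0, 0.066], [0, 0, -0.1, 0, 0.066], [0, 0, -0.14, 0, 0.066], [0, 0, -0.18, 0, 0.066], [0, 0, -0.18, 0, 0.066], [0, 0, -0.18, 0, 0.066]]]}}

```text
time_s: 8.08
ee_pos: [432.0, -201.0, 214.5]
ee_rot: [-179.7, 0.3, -164.1]
force: [-0.4, 0.7, -1.5]
gripper_width: 65.9
```

Run:
```python
from h import *
s=env.state();print(s['time_s'],s['ee_pos'],s['ee_rot'],s['force'],s['torque'],s['gripper_width'])
snap('wrist','w6',(180,60,440,250),3); 
delta(441,130,235,105)
```

```text
8.0833 [ 432.04134238 -201.03670314  214.53093919] [-179.7459966     0.27384362 -164.1114858 ] [-0.35445416  0.66192393 -1.47830637] [ 0.13019468 -0.1004808  -0.01479717] 65.87811813430861
delta m [-0.1003  0.315  -0.0225] turn 90.89 | q6 -132.2 -> 361.4
```

View pics/w6.png

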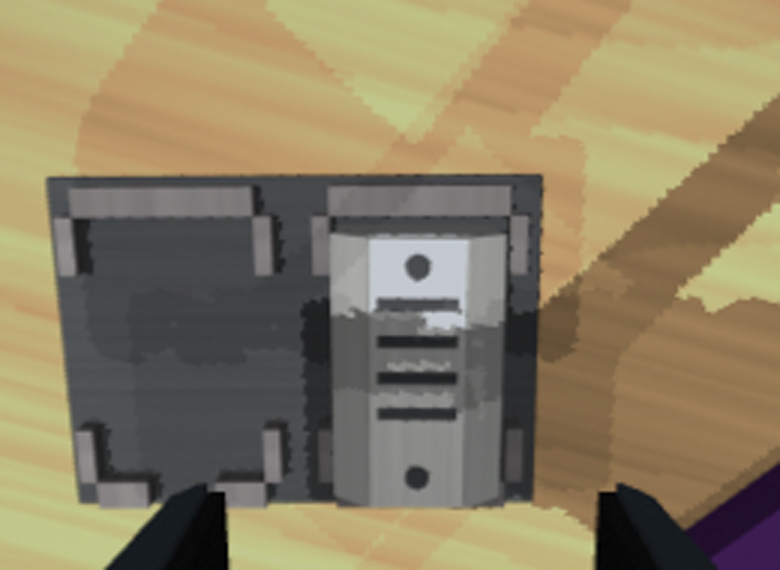

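The loose shell is seated inside the pocket walls. Now the nest and handle.

Run:
```python
from h import *
print(back('top',243,216,95))
delta(470,165,290,195.86)
```

```text
[501.92395517 133.61149105  95.        ]
delta m [-0.1377  0.3407 -0.0775] turn 0.03 | q6 -132.2 -> 273.5
```

{"api": "jog_arm", "payload": {"deltas": [[[-0.014, 0.034, -0.01, 0, 0.066], [-0.028, 0.068, -0.02, 0, 0.066], [-0.042, 0.102, -0.03, 0, 0.066], [-0.056, 0.136, -0.04, 0, 0.066], [-0.07, 0.17, -0.05, 0, 0.066], [-0.084, 0.204, -0.06, 0, 0.066], [-0.098, 0.238, -0.07, 0, 0.06], [-0.112, 0.272, -0.077, 0, 0.06], [-0.126, 0.306, -0.077, 0, 0.06], [-0.138, 0.34, -0.077, 0, 0.06], [-0.138, 0.34, -0.077, 0, 0.06], [-0.138, 0.34, -0.077, 0, 0.06]]]}}

```text
time_s: 9.13
ee_pos: [469.6, 165.5, 286.5]
ee_rot: [-180.0, -0.3, -163.9]
force: [-0.6, 0.2, 0.4]
gripper_width: 60.1
```

Run:
```python
from h import *
s=env.state();print(s['time_s'],s['ee_pos'],s['ee_rot'],s['qpos'].round(1),s['gripper_width'])
snap('wrist','w7',(160,0,500,250),2.3);
```

```text
9.1333 [469.57612924 165.48271068 286.54658865] [-179.96232113   -0.27835018 -163.90505493] [ 18.1   9.6  93.4  -0.   77.2 -88. ] 60.114617994187256
```

View pics/w7.png

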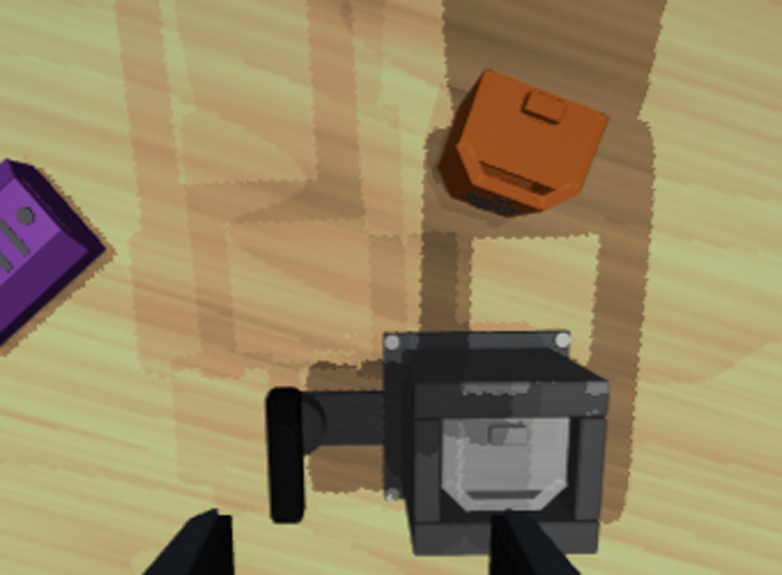

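Run:
```python
from h import *
import pickle
from scipy.optimize import least_squares
c=pickle.load(open('pics/w7.pkl','rb'))
o=np.array([160,0])
uv=np.array([(413,381),(608,381),(600,553),(413,553)])/2.3+o
L=np.array([(39.5,41.5),(39.5,-41.5),(-39.5,-41.5),(-39.5,41.5)])
W=np.array([back('wrist',u,v,116,c) for u,v in uv]); print([np.linalg.norm(W[i]-W[(i+1)%4]).round(1) for i in range(4)])
def f(p):
  a=p[2]; M=np.array([[np.cos(a),-np.sin(a)],[np.sin(a),np.cos(a)]]); Q=(M@L.T).T+p[:2]
  return np.concatenate([proj('wrist',[q[0],q[1],116],c)-u for q,u in zip(Q,uv)])
r=least_squares(f,[475,220,np.radians(196)]);x,y,a=r.x;print(x,y,np.degrees(a),r.fun.round(1))
print('handle pred',x-100*np.sin(a),y+100*np.cos(a))
for u,v in ((285,455),(286,388),(286,522)): print(back('wrist',*(np.array([u,v])/2.3+o),95,c))
sh=np.array([(442,418),(569,418),(569,490),(545,510),(465,510),(442,488)])/2.3+o
W=np.array([back('wrist',u,v,105,c) for u,v in sh]); M=np.array([[np.cos(a),-np.sin(a)],[np.sin(a),np.cos(a)]])
print('shell in nest',((W[:,:2]-[x,y])@M).round(1))
```

```text
[np.float64(82.1), np.float64(77.8), np.float64(83.7), np.float64(77.8)]
469.174633701744 232.01822717300922 196.85408708245737 [ 0.   0.1  1.1 -1.2 -0.9  0.1 -0.3  1.2]
handle pred 498.16817124217397 136.31360460496563
[495.56119262 136.66128576  95.        ]
[465.23571486 129.26616026  95.        ]
[527.11710158 145.3259383   95.        ]
shell in nest [[ 21.   28. ]
 [ 20.2 -28. ]
 [-13.1 -29.9]
 [-22.6 -19.5]
 [-22.   16.9]
 [-11.4  27.5]]
```

Run:
```python
from h import *
delta(496.3,136.5,83,195.9)
```

```text
delta m [-0.018  -0.034   0.2039] turn 0.08 | q6 -88.0 -> 269.5
```

{"api": "jog_arm", "payload": {"deltas": [[[-0.009, -0.017, 0.02, 0, 0.05], [-0.018, -0.034, 0.05, 0, 0.05], [-0.018, -0.034, 0.09, 0, 0.05], [-0.018, -0.034, 0.125, 0, 0.05], [-0.018, -0.034, 0.15, 0, 0.05], [-0.018, -0.034, 0.165, 0, 0.05], [-0.018, -0.034, 0.165, 0, 0.05], [-0.018, -0.034, 0.165, 0, 0.05]]]}}

```text
time_s: 9.85
ee_pos: [496.4, 135.0, 123.1]
ee_rot: [-180.0, -0.2, -164.2]
force: [0.3, -0.8, 0.1]
gripper_width: 49.8
```

Run:
```python
from h import *
s=env.state();print(s['time_s'],s['ee_pos'],s['ee_rot'],s['gripper_width'])
snap('wrist','w8')
delta(496.3,136.5,83,195.9)
```

```text
9.85 [496.40886439 135.00738291 123.14071987] [-1.79982558e+02 -1.62717910e-01 -1.64222097e+02] 49.778851543548576
delta m [0.0008 0.0012 0.0413] turn -0.1 | q6 -91.8 -> 269.5
```

View pics/w8.png

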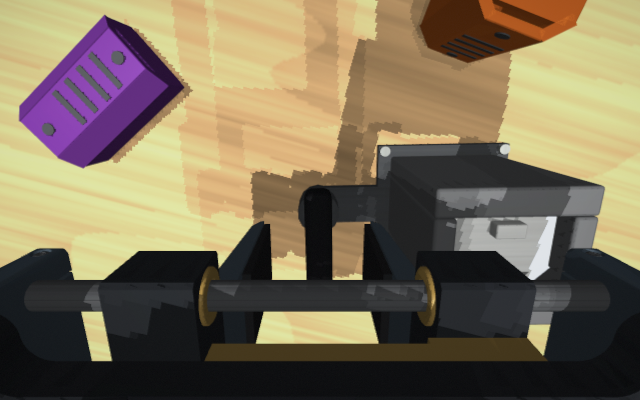

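The bar is centred between the open jaws at (319,240). I'll go down, grip it and lift.

{"api": "jog_arm", "payload": {"deltas": [[[0.0008, 0.001, 0.02, 0, 0.05], [0.0008, 0.001, 0.035, 0, 0.05], [0.0008, 0.001, 0.041, 0, 0.05], [0.0008, 0.001, 0.041, 0, 0.03], [0.0008, 0.001, 0.041, 0, 0.005], [0.0008, 0.001, 0.041, 0, 0.005], [0.0008, 0.001, 0.041, 0, 0.005], [0.0008, 0.001, 0.041, 0, 0.005], [0.0008, 0.001, 0.041, 0, 0.005], [0.0008, 0.001, 0.041, 0, 0.005], [0.0008, 0.001, 0.035, 0, 0.005], [0.0008, 0.001, 0.028, 0, 0.005], [0.0008, 0.001, 0.021, 0, 0.005]]], "grip_force": 50}}

```text
time_s: 10.98
ee_pos: [496.8, 136.2, 102.2]
ee_rot: [-179.8, 0.0, -163.9]
force: [5.0, -3.4, -10.3]
gripper_width: 16.5
```

Run:
```python
from h import *
s=env.state();print(s['time_s'],s['ee_pos'],s['ee_rot'],s['force'],s['torque'],s['gripper_width'])
```

```text
10.9833 [496.83712136 136.19273565 102.15087675] [-1.79813942e+02  3.28253373e-02 -1.63885385e+02] [  5.02284648  -3.40336152 -10.26982229] [-0.47882571 -1.03000336  0.87962645] 16.51436017910112
```

{"api": "jog_arm", "payload": {"deltas": [[[0, 0, -0.008, 0, 0.005], [0, 0, -0.016, 0, 0.005], [0, 0, -0.024, 0, 0.005], [0, 0, -0.032, 0, 0.005], [0, 0, -0.039, 0, 0.005], [0, 0, -0.045, 0, 0.005], [0, 0, -0.049, 0, 0.005], [0, 0, -0.051, 0, 0.005], [0, 0, -0.051, 0, 0.005]]]}}

```text
time_s: 11.73
ee_pos: [496.9, 136.2, 153.5]
ee_rot: [-179.8, 0.1, -163.9]
force: [3.0, -4.3, -4.0]
gripper_width: 16.0
```

Run:
```python
from h import *
s=env.state();print(s['time_s'],s['ee_pos'],s['ee_rot'],s['force'],s['torque'],s['gripper_width'])
snap('scene','s1',(340,120,540,270),4)
```

```text
11.7333 [496.85225931 136.18058171 153.53642462] [-1.79800619e+02  5.49291112e-02 -1.63901825e+02] [ 2.99100295 -4.27920022 -3.96697073] [-0.4604235  -0.74922668  0.89891446] 15.982141384709323
```

View pics/s1.png

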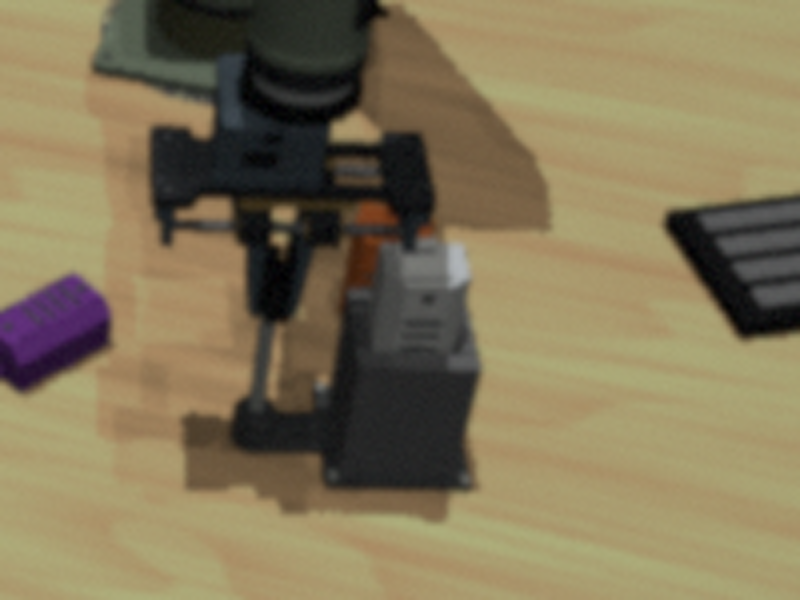

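{"api": "jog_arm", "payload": {"deltas": [[[0, 0, 0, 0, 0.045], [0, 0, 0, 0, 0.045], [0, 0, 0, 0, 0.045], [0, 0, -0.03, 0, 0.045], [0, 0, -0.07, 0, 0.06], [0, 0, -0.105, 0, 0.09], [0, 0, -0.13, 0, 0.09], [0, 0, -0.14, 0, 0.09], [0, 0, -0.14, 0, 0.09]]]}}

```text
time_s: 12.53
ee_pos: [497.0, 137.8, 296.5]
ee_rot: [180.0, 0.3, -164.1]
force: [0.0, -0.1, -0.7]
gripper_width: 72.7
```

Run:
```python
from h import *
s=env.state();print(s['time_s'],s['ee_pos'],s['ee_rot'],s['force'],s['gripper_width'])
snap('wrist','w9',(160,0,560,250),2)
delta(465.4,230.9,141,195.9)
```

```text
12.5333 [496.96901992 137.8196214  296.53656848] [ 179.99319028    0.32677362 -164.11240723] [ 0.01133599 -0.07563312 -0.72164023] 72.6815126877784
delta m [0.0039 0.0982 0.1532] turn -0.01 | q6 -91.7 -> 280.5
```

View pics/w9.png

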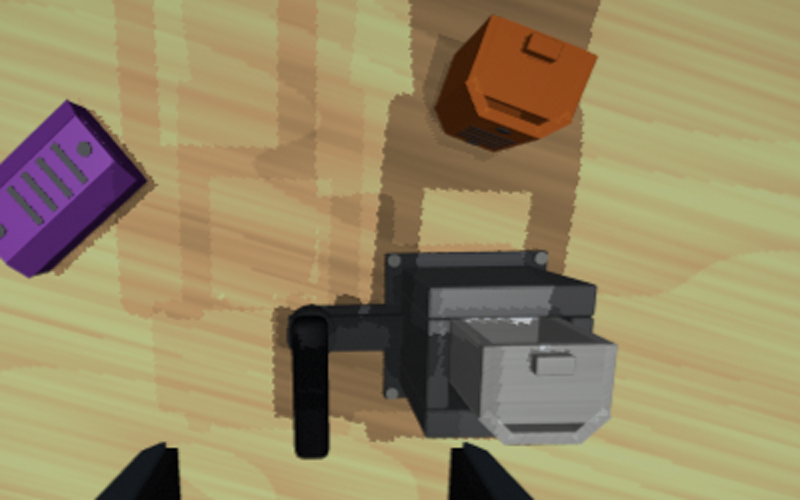

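Run:
```python
from h import *
import pickle
c=pickle.load(open('pics/w9.pkl','rb'))
a=np.radians(195.9); M=np.array([[np.cos(a),-np.sin(a)],[np.sin(a),np.cos(a)]])
for u,v in ((482,344),(617,344),(617,410),(482,410),(600,442),(505,442)):
  w=back('wrist',u/2+160,v/2,175,c); print(w.round(1),((w[:2]-[469.2,232])@M).round(1))
```

```text
[456.  198.5 175. ] [21.8 28.6]
[440.8 252.1 175. ] [ 21.8 -27.1]
[467.3 263.3 175. ] [ -6.7 -30.7]
[482.9 208.2 175. ] [-6.7 26.7]
[482.6 262.  175. ] [-21.1 -25.1]
[493.8 222.6 175. ] [-21.1  15.8]
```

{"api": "jog_arm", "payload": {"deltas": [[[0.002, 0.03, 0, 0, 0.09], [0.004, 0.065, 0, 0, 0.09], [0.005, 0.098, 0.01, 0, 0.09], [0.005, 0.098, 0.04, 0, 0.09], [0.005, 0.098, 0.075, 0, 0.09], [0.005, 0.098, 0.11, 0, 0.09], [0.005, 0.098, 0.135, 0, 0.09], [0.005, 0.098, 0.145, 0, 0.09], [0.005, 0.098, 0.145, 0, 0.09]]], "grip_force": 25}}

```text
time_s: 13.33
ee_pos: [461.7, 229.0, 144.9]
ee_rot: [-179.9, -0.5, -164.1]
force: [0.9, -0.0, 0.1]
gripper_width: 90.0
```

Run:
```python
from h import *
s=env.state();print(s['time_s'],s['ee_pos'],s['ee_rot'],s['force'],s['gripper_width'])
snap('wrist','w10')
delta(465,230.8,141,195.9)
```

```text
13.3333 [461.66770141 229.02727913 144.8773775 ] [-179.91656787   -0.5268619  -164.11440222] [ 0.93122024 -0.04370525  0.12278182] 90.00156372526725
delta m [-0.0019  0.0006  0.0062] turn -0.02 | q6 -80.8 -> 280.5
```

View pics/w10.png

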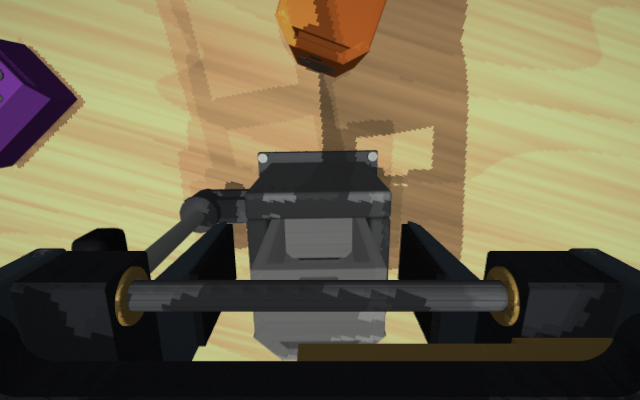

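{"api": "jog_arm", "payload": {"deltas": [[[-0.001, 0.0005, 0.003, 0, 0.09], [-0.002, 0.0005, 0.005, 0, 0.09], [-0.002, 0.0005, 0.005, 0, 0.05], [-0.002, 0.0005, 0.005, 0, 0.03], [-0.002, 0.0005, 0.005, 0, 0.03], [-0.002, 0.0005, 0.005, 0, 0.03], [-0.002, 0.0005, 0.005, 0, 0.03], [-0.002, 0.0005, 0.005, 0, 0.03], [-0.002, 0.0005, -0.005, 0, 0.03], [-0.002, 0.0005, -0.02, 0, 0.03], [-0.002, 0.0005, -0.04, 0, 0.03], [-0.002, 0.0005, -0.065, 0, 0.03], [-0.002, 0.0005, -0.085, 0, 0.03], [-0.002, 0.0005, -0.095, 0, 0.03], [-0.002, 0.0005, -0.095, 0, 0.03]]], "grip_force": 30}}

```text
time_s: 14.63
ee_pos: [467.2, 231.8, 246.5]
ee_rot: [180.0, 0.3, -164.1]
force: [-0.2, 0.1, -1.7]
gripper_width: 56.2
```

Run:
```python
from h import *
s=env.state();print(s['time_s'],s['ee_pos'],s['ee_rot'],s['force'],s['gripper_width'],s['qpos'].round(1))
snap('scene','s2',(340,80,540,270),3)
delta(540,-40,240,16)
```

```text
14.6333 [467.23023134 231.75123886 246.52157687] [ 179.95565892    0.29137079 -164.11301401] [-0.2000671   0.10180298 -1.67918584] 56.1993219093248 [ 25.1  12.8  95.2  -0.   71.8 -80.8]
delta m [ 0.0035 -0.2811  0.0046] turn 179.89 | q6 -80.8 -> 429.8
```

View pics/s2.png

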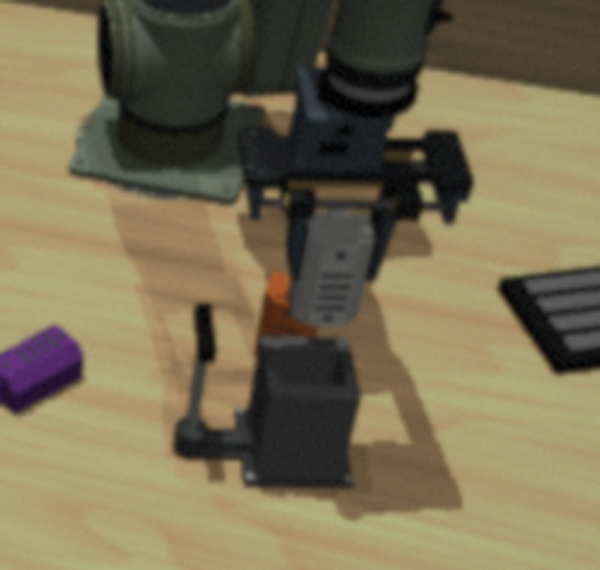

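Run:
```python
from h import *
delta(560,0,56.5,16)
```

```text
delta m [-0.0267 -0.2482  0.1881] turn 179.89 | q6 -80.8 -> 434.0
```

{"api": "jog_arm", "payload": {"deltas": [[[0, -0.005, -0.01, 7, 0.03], [-0.001, -0.015, -0.02, 14, 0.03], [-0.002, -0.028, -0.02, 21, 0.03], [-0.003, -0.04, -0.02, 28, 0.03], [-0.004, -0.052, -0.02, 35, 0.03], [-0.005, -0.064, -0.02, 42, 0.03], [-0.007, -0.076, -0.02, 49, 0.03], [-0.009, -0.088, -0.02, 56, 0.03], [-0.011, -0.1, -0.02, 63, 0.03], [-0.013, -0.112, -0.02, 70, 0.03], [-0.015, -0.124, -0.02, 77, 0.03], [-0.017, -0.136, -0.02, 84, 0.03], [-0.019, -0.148, -0.02, 91, 0.03], [-0.021, -0.16, -0.02, 98, 0.03], [-0.023, -0.172, -0.02, 105, 0.03], [-0.025, -0.184, -0.01, 112, 0.03], [-0.026, -0.196, 0, 119, 0.03], [-0.027, -0.208, 0.01, 126, 0.03], [-0.028, -0.22, 0.02, 133, 0.03], [-0.028, -0.22, 0.03, 140, 0.03]]]}}

```text
time_s: 16.35
ee_pos: [552.9, 25.5, 211.3]
ee_rot: [-179.9, 0.2, 55.5]
force: [-0.5, -0.2, -2.3]
gripper_width: 56.1
```

Run:
```python
from h import *
s=env.state();print(s['time_s'],s['ee_pos'],s['ee_rot'],s['force'],s['gripper_width'],s['qpos'].round(1))
delta(560,0,56.5,16)
```

```text
16.35 [552.94118205  25.46236575 211.30583272] [-1.79884496e+02  1.72865020e-01  5.54546947e+01] [-0.52157684 -0.17412279 -2.31367387] 56.11605876330732 [ 1.5 17.2 94.1 -0.1 68.8 36.1]
delta m [-0.017   0.0203  0.1548] turn 39.45 | q6 36.1 -> 74.0
```

{"api": "jog_arm", "payload": {"deltas": [[[-0.005, 0.005, 0.02, 7, 0.03], [-0.01, 0.01, 0.05, 14, 0.03], [-0.014, 0.015, 0.08, 21, 0.03], [-0.017, 0.02, 0.11, 28, 0.03], [-0.017, 0.02, 0.13, 35, 0.03], [-0.017, 0.02, 0.14, 39.5, 0.03], [-0.017, 0.02, 0.142, 39.5, 0.03], [-0.017, 0.02, 0.142, 39.5, 0.03], [-0.017, 0.02, 0.142, 39.5, 0.03]]]}}

```text
time_s: 17.1
ee_pos: [560.4, 2.1, 71.9]
ee_rot: [180.0, 0.0, 16.5]
force: [1.0, -0.9, -2.1]
gripper_width: 56.3
```

Run:
```python
from h import *
s=env.state();print(s['time_s'],s['ee_pos'],s['ee_rot'],s['force'],s['gripper_width'],s['qpos'].round(1))
snap('scene','s3',(300,130,460,270),4)
```

```text
17.1 [560.37548476   2.05046376  71.86654526] [1.79999068e+02 1.27816633e-02 1.64912949e+01] [ 1.03784951 -0.87019715 -2.14122139] 56.30161437028346 [ -1.   25.4 104.   -0.   50.6  72.5]
```

View pics/s3.png

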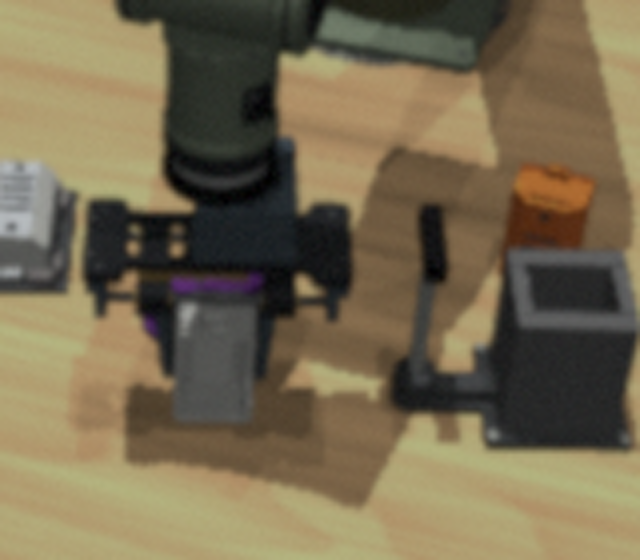

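{"api": "jog_arm", "payload": {"deltas": [[[0, 0, 0.006, 0, 0.03], [0, 0, 0.01, 0, 0.03], [0, 0, 0.013, 0, 0.03], [0, 0, 0.013, 0, 0.03]]]}}

```text
time_s: 17.48
ee_pos: [560.5, 2.0, 59.9]
ee_rot: [180.0, -0.0, 16.4]
force: [-0.9, -0.8, 4.6]
gripper_width: 56.2
```

Run:
```python
from h import *
s=env.state();print(s['time_s'],s['ee_pos'],s['ee_rot'],s['force'],s['gripper_width'])
```

```text
17.4833 [560.49997341   2.01411118  59.88839637] [ 1.79976679e+02 -3.49605791e-02  1.64283137e+01] [-0.9280541  -0.76043248  4.57853535] 56.22851989423255
```

{"api": "jog_arm", "payload": {"deltas": [[[0, 0, 0, 0, 0.06], [0, 0, 0, 0, 0.076], [0, 0, 0, 0, 0.076], [0, 0, 0, 0, 0.076], [0, 0, -0.02, 0, 0.076], [0, 0, -0.05, 0, 0.076], [0, 0, -0.08, 0, 0.076], [0, 0, -0.09, 0, 0.076], [-0.02, 0, -0.09, 0, 0.076], [-0.05, 0, -0.09, 0, 0.076], [-0.065, 0, -0.09, 0, 0.03], [-0.065, 0, -0.09, 0, 0], [-0.065, 0, -0.09, 0, 0], [-0.065, 0, -0.09, 0, 0]]]}}

```text
time_s: 18.65
ee_pos: [499.0, -16.2, 148.9]
ee_rot: [180.0, -0.1, 16.4]
force: [0.6, -0.3, 0.8]
gripper_width: 52.3
```

Run:
```python
from h import *
s=env.state();print(s['time_s'],s['ee_pos'],s['ee_rot'],s['force'],s['gripper_width'])
snap('wrist','w11')
```

```text
18.65 [499.02476654 -16.22599934 148.88894505] [ 1.79979563e+02 -7.04300849e-02  1.63870241e+01] [ 0.63061042 -0.26261642  0.75712489] 52.32548492569113
```

View pics/w11.png

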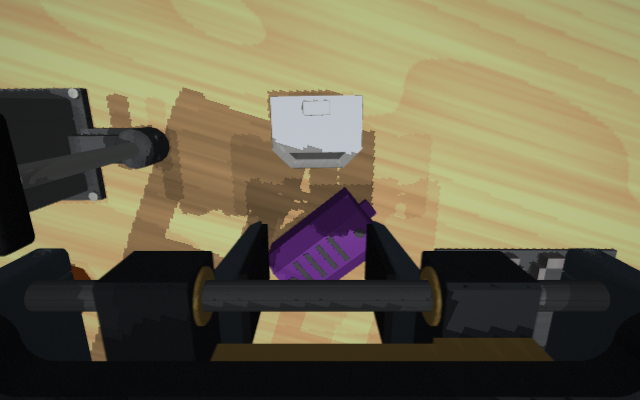

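{"api": "jog_arm", "payload": {"deltas": [[[0, 0, 0, 0, 0], [0, 0, 0.01, 0, 0], [0, 0, 0.03, 0, 0], [0, 0, 0.05, 0, 0], [0, 0, 0.058, 0, 0], [0.006, 0, 0.058, 0, 0], [0.012, 0, 0.058, 0, 0], [0.018, 0, 0.058, 0, 0], [0.024, 0, 0.058, 0, 0], [0.029, 0, 0.058, 0, 0], [0.034, 0, 0.058, 0, 0], [0.039, 0, 0.058, 0, 0]]]}}

```text
time_s: 19.7
ee_pos: [536.2, -5.1, 91.4]
ee_rot: [180.0, -0.0, 16.4]
force: [-0.6, 0.6, 1.9]
gripper_width: 0.3
```

Run:
```python
from h import *
s=env.state();print(s['time_s'],s['ee_pos'],s['ee_rot'],s['force'],s['gripper_width'])
snap('scene','s4',(300,130,460,270),4)
```

```text
19.7 [536.17277501  -5.14990922  91.39814991] [ 1.79978253e+02 -4.63186674e-02  1.63939569e+01] [-0.64371922  0.60470219  1.86261806] 0.32653928052001885
```

View pics/s4.png

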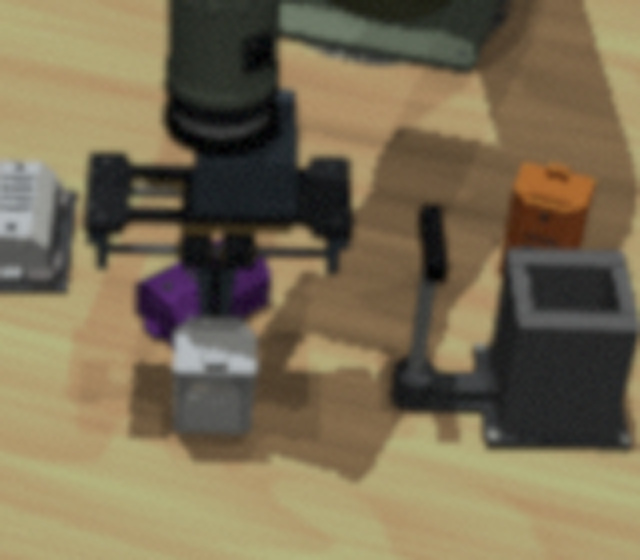

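{"api": "jog_arm", "payload": {"deltas": [[[0.005, 0, 0, 0, 0], [0.01, 0, 0, 0, 0], [0.015, 0, 0, 0, 0], [0.02, 0, 0, 0, 0]]]}}

```text
time_s: 20.08
ee_pos: [555.3, 0.5, 91.0]
ee_rot: [180.0, -0.0, 16.4]
force: [0.2, 0.5, 0.1]
gripper_width: -0.0
```

Run:
```python
from h import *
s=env.state();print(s['time_s'],s['ee_pos'],s['ee_rot'],s['force'],s['gripper_width'])
snap('scene','s5',(300,130,460,270),4)
snap('wrist','w12')
```

```text
20.0833 [5.55251553e+02 4.86346444e-01 9.09528552e+01] [ 1.79991090e+02 -2.55080141e-02  1.63861400e+01] [0.2165149  0.47869851 0.07394359] -0.02761660228172444
```

View pics/s5.png

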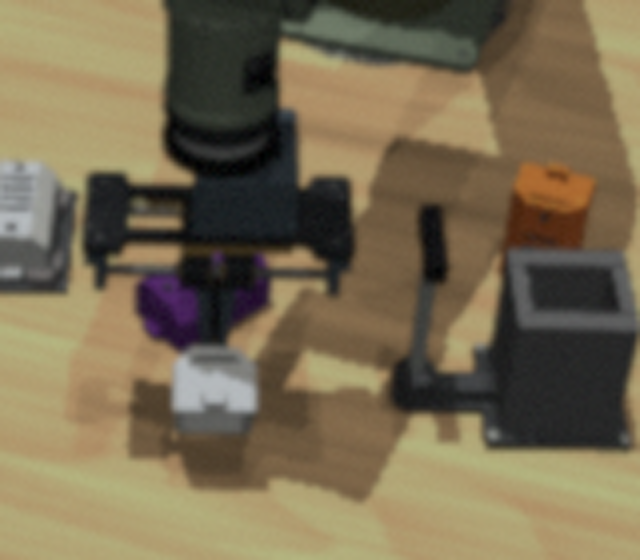

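View pics/w12.png

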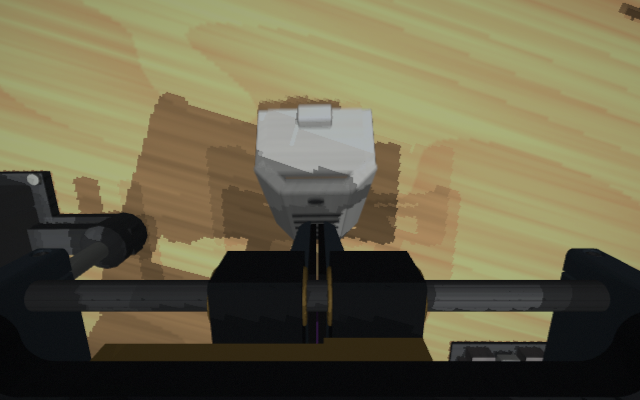

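It is tipping as intended, with the pivot edge staying put. I'll keep pushing.

{"api": "jog_arm", "payload": {"deltas": [[[0.004, 0, 0, 0, 0], [0.008, 0, 0, 0, 0], [0.012, 0, 0, 0, 0], [0.016, 0, 0, 0, 0], [0.02, 0, 0, 0, 0], [0.024, 0, 0, 0, 0], [0.028, 0, 0, 0, 0], [0.032, 0, 0, 0, 0], [0.032, 0, -0.01, 0, 0], [0.02, 0, -0.04, 0, 0.09], [0.02, 0, -0.08, 0, 0.09], [0.02, 0, -0.1, 0, 0.09], [0.02, 0, -0.1, 0, 0.09]]]}}

```text
time_s: 21.27
ee_pos: [576.7, 5.9, 197.4]
ee_rot: [179.8, -0.6, 16.4]
force: [0.7, 0.3, 0.9]
gripper_width: 24.4
```

Run:
```python
from h import *
s=env.state();print(s['time_s'],s['ee_pos'],s['ee_rot'],s['force'],s['gripper_width'])
snap('wrist','w13',(220,0,440,220),3)
snap('scene','s6',(300,130,460,270),4)
```

```text
21.2667 [576.74708836   5.91449843 197.3611625 ] [179.8011805   -0.64130409  16.38337614] [0.66625561 0.30715383 0.92471881] 24.418852546849088
```

View pics/w13.png

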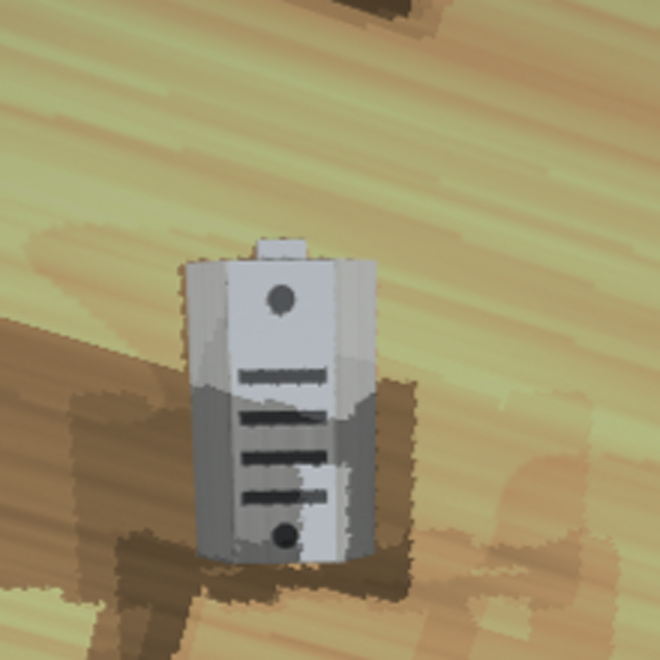

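View pics/s6.png

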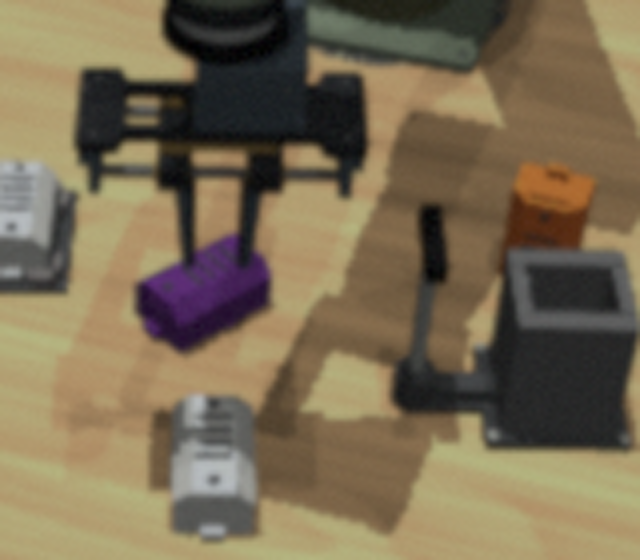

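Run:
```python
from h import *
import pickle
c=pickle.load(open('pics/w13.pkl','rb'))
T=np.array([(227,262),(335,262),(346,562),(234,560)])/3+[220,0]
S=np.array([(184,263),(377,262),(375,555),(198,553)])/3+[220,0]
for A,z in ((T,44),(S,32)):
  W=np.array([back('wrist',u,v,z,c) for u,v in A]); m=W.mean(0); e1=(W[0]+W[1])/2-(W[2]+W[3])/2
  print(z,m.round(1),'len',np.linalg.norm(e1).round(1),'head',np.degrees(np.arctan2(e1[1],e1[0])).round(2),'wid',np.linalg.norm(W[0]-W[1]).round(1),np.linalg.norm(W[3]-W[2]).round(1))
  dy=W[1]-W[0];print('perp',(np.degrees(np.arctan2(dy[1],dy[0]))+90).round(2))
w=back('wrist',282/3+220,241/3,11,c);print('tab',w, back('wrist',280/3+220,300/3,44,c),back('wrist',285/3+220,536/3,44,c))
delta(628,21,100,16)
```

```text
44 [622.9  20.4  44. ] len 88.4 head 17.99 wid 31.1 34.8
perp 16.32
32 [622.7  21.1  32. ] len 89.4 head 17.41 wid 57.8 57.1
perp 16.6
tab [672.77141843  36.22572709  11.        ] [654.77101979  31.45256917  44.        ] [588.02411348  10.50472158  44.        ]
delta m [0.056  0.0008 0.0923] turn 0.39 | q6 73.1 -> 75.9
```

Run:
```python
from h import *
delta(622.7,20.8,24.5,17)
```

```text
delta m [ 0.0509 -0.0005  0.1678] turn -0.61 | q6 73.1 -> 74.9
```

{"api": "jog_arm", "payload": {"deltas": [[[0.025, 0, 0.02, -0.6, 0.09], [0.051, -0.0005, 0.05, -0.6, 0.09], [0.051, -0.0005, 0.09, -0.6, 0.09], [0.051, -0.0005, 0.12, -0.6, 0.09], [0.051, -0.0005, 0.145, -0.6, 0.09], [0.051, -0.0005, 0.16, -0.6, 0.09], [0.051, -0.0005, 0.166, -0.6, 0.09], [0.051, -0.0005, 0.166, -0.6, 0.09], [0.051, -0.0005, 0.166, -0.6, 0.05], [0.051, -0.0005, 0.166, -0.6, 0.03], [0.051, -0.0005, 0.166, -0.6, 0.03], [0.051, -0.0005, 0.166, -0.6, 0.03], [0.051, -0.0005, 0.166, -0.6, 0.03], [0.051, -0.0005, 0.166, -0.6, 0.03]]], "grip_force": 25}}

```text
time_s: 22.53
ee_pos: [623.0, 20.9, 25.8]
ee_rot: [180.0, -0.1, 17.0]
force: [-0.9, -0.4, 3.9]
gripper_width: 55.7
```

Run:
```python
from h import *
s=env.state();print(s['time_s'],s['ee_pos'],s['ee_rot'],s['force'],s['gripper_width'])
snap('wrist','w14',(220,130,420,360),2.5)
p=s['ee_pos'];a=np.radians(s['ee_rot'][2])
```

```text
22.5333 [622.96916442  20.89271688  25.84139773] [ 1.79979332e+02 -8.00478196e-02  1.69893201e+01] [-0.88602722 -0.36140037  3.9459143 ] 55.66864069406041
```

View pics/w14.png

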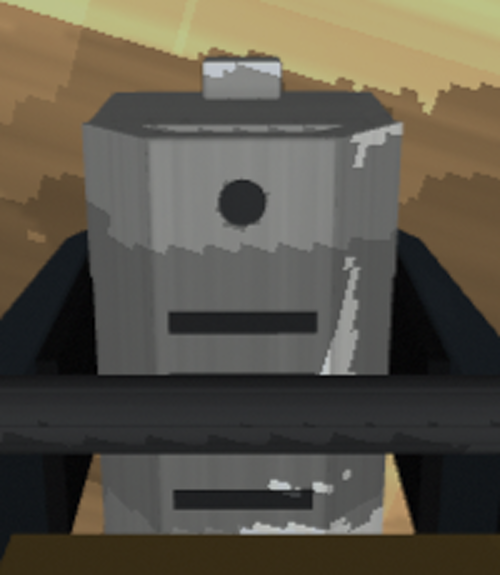

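Run:
```python
from h import *
import pickle
c=pickle.load(open('pics/w14.pkl','rb'))
s=env.state();p=s['ee_pos'];a=np.radians(s['ee_rot'][2])
for u,v,z in ((243,137,44),(243,59,11),(203,98,0),):
  d=back('wrist',u/2.5+220,v/2.5+130,z,c)-p; print(z,d@[np.cos(a),np.sin(a),0], d@[np.sin(a),-np.cos(a),0])
delta(455.0,-284.5,30,15.86)
```

```text
44 45.26984952668483 0.05992797208636066
11 53.47271419437649 0.11642846483148349
0 43.5242563107889 -8.49009755834743
delta m [-0.2499  0.243  -0.0042] turn 1.13 | q6 73.9 -> 42.1
```

{"api": "jog_arm", "payload": {"deltas": [[[0, 0, -0.03, 0, 0.03], [0, 0, -0.065, 0, 0.03], [-0.012, 0.012, -0.09, 0, 0.03], [-0.036, 0.035, -0.09, 0, 0.03], [-0.06, 0.058, -0.09, 0.3, 0.03], [-0.084, 0.082, -0.09, 0.5, 0.03], [-0.108, 0.105, -0.09, 0.7, 0.03], [-0.132, 0.128, -0.09, 0.9, 0.03], [-0.156, 0.152, -0.09, 1.1, 0.03], [-0.18, 0.175, -0.09, 1.1, 0.03], [-0.204, 0.198, -0.09, 1.1, 0.03], [-0.228, 0.222, -0.08, 1.1, 0.03], [-0.243, 0.237, -0.07, 1.1, 0.03], [-0.25, 0.243, -0.06, 1.1, 0.03], [-0.25, 0.243, -0.055, 1.1, 0.03], [-0.25, 0.243, -0.055, 1.1, 0.03], [-0.25, 0.243, -0.055, 1.1, 0.03]]]}}

```text
time_s: 24.0
ee_pos: [454.9, -283.6, 79.7]
ee_rot: [-179.9, 0.0, 15.9]
force: [-0.8, -1.1, -2.0]
gripper_width: 55.7
```

Run:
```python
from h import *
s=env.state();print(s['time_s'],s['ee_pos'],s['ee_rot'],s['force'],s['gripper_width'])
snap('wrist','w15')
delta(455.0,-284.5,30,15.86)
```

```text
24.0 [ 454.86198817 -283.56703899   79.66192338] [-1.79944542e+02  1.15610471e-02  1.59274487e+01] [-0.77036236 -1.08851379 -2.01807837] 55.67955127854672
delta m [-0.0005  0.0008  0.0501] turn 0.11 | q6 40.9 -> 42.1
```

View pics/w15.png

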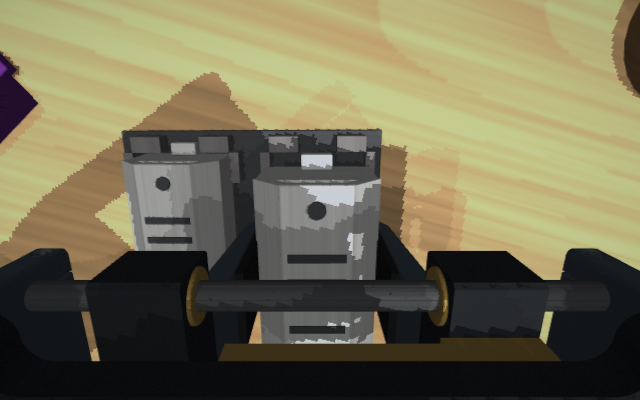

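{"api": "jog_arm", "payload": {"deltas": [[[0, 0.0008, 0.015, 0, 0.03], [0, 0.0008, 0.027, 0, 0.03], [0, 0.0008, 0.035, 0, 0.03], [0, 0.0008, 0.04, 0, 0.03], [0, 0.0008, 0.044, 0, 0.03], [0, 0.0008, 0.047, 0, 0.03], [0, 0.0008, 0.047, 0, 0.03]]]}}

```text
time_s: 24.63
ee_pos: [454.8, -285.2, 32.8]
ee_rot: [-180.0, 0.0, 15.9]
force: [-0.5, 0.4, -2.4]
gripper_width: 56.1
```

Run:
```python
from h import *
s=env.state();print(s['time_s'],s['ee_pos'],s['ee_rot'],s['force'],s['torque'],s['gripper_width'])
snap('wrist','w16')
```

```text
24.6333 [ 454.81647363 -285.17110347   32.7691431 ] [-1.79992571e+02  9.22902906e-03  1.59078899e+01] [-0.54322162  0.41303034 -2.43872326] [0.01297793 0.02890835 0.01094926] 56.14139415048832
```

View pics/w16.png

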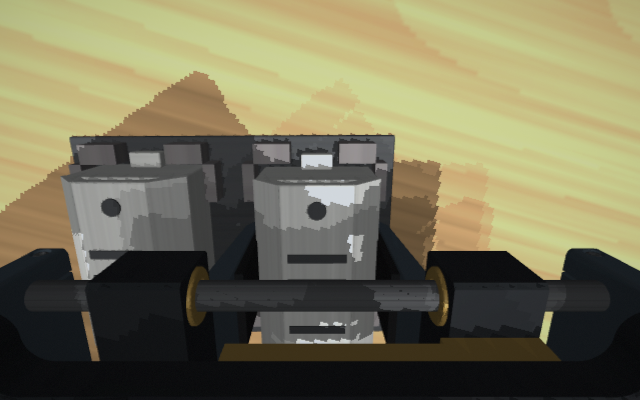

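The shell is in the pocket, about 3 mm above the floor, with no contact force. I'll lower it, release and retreat.

{"api": "jog_arm", "payload": {"deltas": [[[0, 0, 0.0015, 0, 0.03], [0, 0, 0.003, 0, 0.03], [0, 0, 0.003, 0, 0.03], [0, 0, 0.003, 0, 0.066], [0, 0, 0.003, 0, 0.066], [0, 0, 0.003, 0, 0.066], [0, 0, 0.003, 0, 0.066], [0, 0, -0.02, 0, 0.066], [0, 0, -0.06, 0, 0.066], [0, 0, -0.1, 0, 0.066], [0, 0, -0.14, 0, 0.066], [0, 0, -0.18, 0, 0.066], [0, 0, -0.18, 0, 0.066], [-0.03, -0.04, -0.18, 0, 0.066], [-0.03, -0.04, -0.18, 0, 0.066], [-0.03, -0.04, -0.18, 0, 0.066], [-0.03, -0.04, -0.18, 0, 0.066]]]}}

```text
time_s: 26.1
ee_pos: [415.0, -255.1, 213.2]
ee_rot: [179.9, -0.1, 15.9]
force: [0.2, -0.8, 0.0]
gripper_width: 66.0
```

Run:
```python
from h import *
s=env.state();print(s['time_s'],s['ee_pos'],s['ee_rot'],s['force'],s['qvel'].round(1))
snap('wrist','w17',(190,60,450,260),3)
snap('scene','s7',(250,150,350,220),7)
```

```text
26.1 [ 415.01800002 -255.14085503  213.21558484] [ 1.79930871e+02 -5.42131812e-02  1.58955977e+01] [ 0.18505803 -0.79648837  0.03424699] [-0.   1.3 -1.9 -0.1 -0.2  0. ]
```

View pics/w17.png

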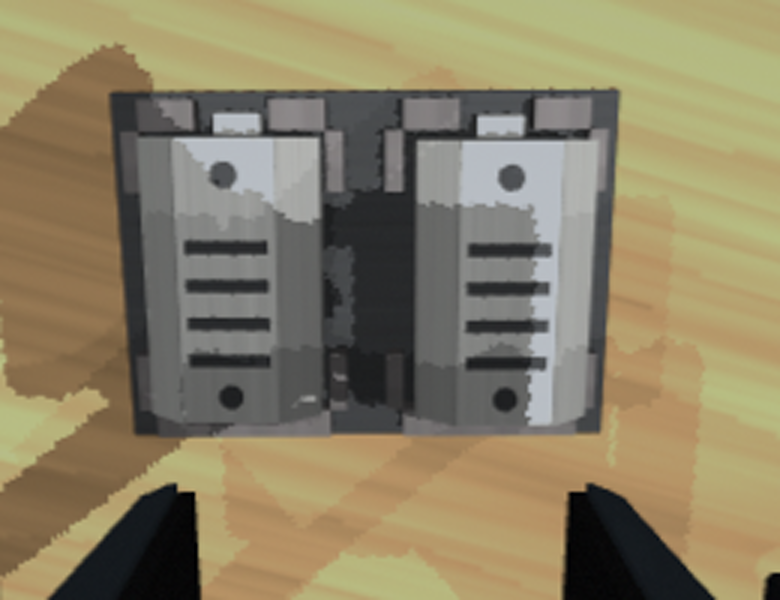

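View pics/s7.png

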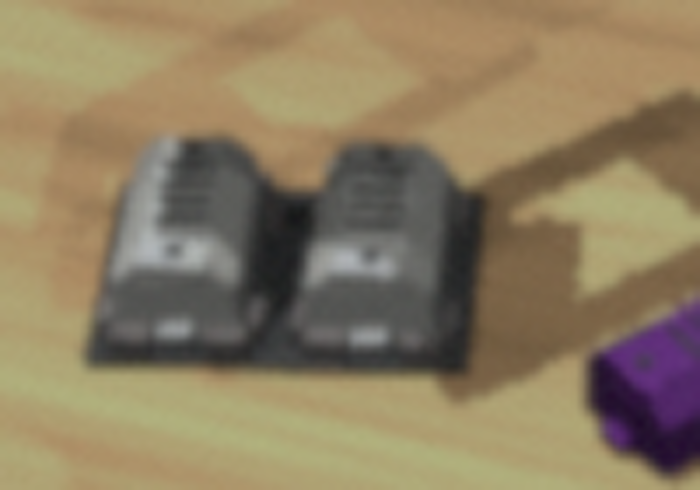

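Run:
```python
from h import *
import pickle
c=pickle.load(open('pics/w17.pkl','rb'))
a=np.radians(195.86);M=np.array([[np.cos(a),-np.sin(a)],[np.sin(a),np.cos(a)]])
for n,pc,pts in (('A',(431,-199.9),[(223,175),(231,397)]),('B',(455,-284.5),[(512,178),(505,399)])):
  W=[(back('wrist',u/3+190,v/3+60,48,c)[:2]-pc)@M for u,v in pts]; print(n,np.round(W,1),np.mean(W,0).round(1),'hole spacing',np.linalg.norm(W[0]-W[1]).round(1))
```

```text
A [[-34.    0.8]
 [ 36.    0.4]] [1.  0.6] hole spacing 70.1
B [[-33.1   1.2]
 [ 36.8   1.4]] [1.8 1.3] hole spacing 69.9
```

Run:
```python
from h import *
print(env.job_done())
```

```text
the job is handed in; nothing more can be done
None
```

Both aluminium shells are in the grey tray and the job is handed in. `job_done` gives no verdict, so what follows is from my own checks.

**What I did**
- **Loose shell:** I laid it in the pocket on the robot's left (A).
- **Handle:** I lifted it about 70 mm. The scene picture showed the stuck shell standing well out of the nest.
- **Stuck shell:** I took it out, stood it on the bench and tipped it over with the closed fingers so its open face was down. Then I laid it in the other pocket (B).

**Last checks** (at 26.1 s of the 69 s allowed):
- **Position:** the wrist picture put the shell centres about 1.2 mm (A) and 2.2 mm (B) from the pocket middles. The limit is 6 mm, and the calibration is good to about 2 mm.
- **Seating:** both tabs showed in their notches. The spacing of the holes in the shells' backs came out at 70 mm, which fits the backs being level at the seated height. I didn't measure the seated height directly.
- **Contact:** the gripper was clear of everything, the highest wrist-force reading I saw was about 12 N, and no check failed or disagreed.
- **Bystanders:** I kept the arm's path away from the grinder, screwdriver and tape roll. I didn't re-measure their positions at the end.

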